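# Spent ink cartridge through the sprung flap of the return box

### The arm

A 6-joint arm with a two-finger parallel gripper is mounted at the origin on the work surface. World frame = base frame: x ahead of the robot, y to its left, z up, the work surface at z = 0. Lengths are in m, angles in degrees, forces in N, time in s.
With the tool pointing down it reaches from about 0.4 to 0.825 m from the base axis. Payload 7 kg.
Tool frame: the origin (TCP) lies on the centre line of the jaws, within the pads' length; the fingertips stand 22 mm ahead of it and the grasp point (between the pads) lies 3 mm ahead of it; z points along the fingers, y is the line along which they close (so a half turn about z gives the same grasp; the last joint's range is limited). The gripper opens to 88 mm and grips with 3 to 60 N. Pads are 19 mm wide; open, the fingers measure 130 mm over their backs; the gripper's body (78 mm by 193 mm) begins 47 mm behind the grasp point.
Start: joints at [92.538, 20.546, 0.682, 0, -70.136, -16.507], TCP at [0.163, 0.655, 0.249] pointing down, gripper open.
Joint ranges: [-176.03, 176.03], [-82.01, 121.73], [-58.28, 71.71], [-173.87, 95.51], [-174.79, -0.11], [-173.66, 173.66]. Speed limits (degrees/s): [136.94, 136.94, 172.46, 180, 180, 180].

### API

Orientations are given as [roll, pitch, yaw] about the fixed x, y, z axes, in that order (R = Rz(yaw) Ry(pitch) Rx(roll)).
In Python, from plant import get_state, cams, r gives the robot as it stands.
- The arm moves only by the tool apply_moves, never from a script. Its argument "targets" is a list of rows, each an object with "dp": the shift along the world's x, y, z in m, a list of three; "yaw": the turn about the world's z in degrees. In form: [{"dp": [x, y, z], "yaw": yaw}, ...]. A call has 1 to 20 rows; each row is the pose to reach, as a shift and turn from the pose commanded when the call began; what a row does not reach only later rows make up. A row lasts 1/12 s, in which the tool goes at most 41.7 mm and 7.16 degrees, less where a joint would pass 70% of its speed; a pose out of reach is approached as far as the arm can. A call with a gripper value outside its range is refused whole. "grip" is the gripper command: -1 is fully open, 1 is shut, values between are in proportion, set as the call begins (left out, the last holds). The fingers move at their own pace and stop on an object; "squeeze" is the grip in N (left out, the last holds). Time passes only in rows, so rows that repeat a pose let the fingers close. It gives the time, the measured TCP pose, the force, the opening and the grip force at its end, in the units of the state.
- get_state(): the state, without advancing time (a new reading comes with each control period).
- cams.capture(name): name is "side" or "top"; returns a dict with "image" (384x512x3 uint8, red, green, blue), "range_z" (384x512 float32, m along the optical axis (not along the pixel's ray), 0 where there is no reading), "fx", "fy", "cx", "cy" (pixels), "R" (3x3) and "t" (3): a world point X has camera coordinates R X + t. Camera axes: x right, y down, z forward; pixel columns grow to the right and rows downward; lengths in m; the calibration is good to about 2 mm. A picture is of the moment at which its call begins.
- r.close_job(): hands the job in; it is judged then, once.
The state is a dict: "time_s": time; "joints": joint angles; "qd": joint speeds; "joint_torque": joint torques, N m; "tcp_pos": TCP position; "eef_rot": TCP orientation; "contact_force": force on the tool from outside, world axes, zero at the start; "moment": the same for the moment, N m; "gripper_width": finger opening in m; "gripper_force": force on a finger pad.
Only numpy, scipy, OpenCV 4.12 (cv2) and the standard library are available. Lean on these libraries where they do the work, as an engineer would, in place of code of your own. Each camera call takes 0.05 s, during which the arm holds its last target. There are 200 camera calls.

### The job

Put the spent ink cartridge into the return box without picking it up: push the flap's thumb lever away with one finger so that the flap swings down, and while that finger keeps it open, push the cartridge along the deck and down through the opening with the other finger. Do not let the cartridge go onto the flap while it is shut, do not lift the cartridge, let the flap close by itself afterwards, and leave the pencil pot, tape roll and dish where they are.

Things in the scene. Friction and masses are not known exactly. Their poses are not given: they have to be found in the camera images.
- return_box: Fixed plywood box on the desk, 315 mm long (x), 240 mm wide (y), 130 mm high; its flat top is the deck. Origin: on the desk, below the flap's hinge line, midway across. x: horizontal, the way lever and cartridge are pushed (away from the robot at yaw 0); y: to its left; z: up. Deck from x = -165 mm (front end) to x = 0, then the opening, then a deck strip from x = 90 to 150 mm.
- deck_edge (a point): Point on the deck's top at the front edge of the opening (box x = 0, y = 0, z = 130 mm), on the flap's hinge line; axes as the box's. The opening runs from here to x = 90 mm, y = -74 to 74 mm, shut by the flap. The box below is hollow, its floor 122 mm under the deck's top; the deck is 8 mm thick.
- flap (a joint): Angle (rad) of the aluminium flap: 0 shut (84 x 140 mm plate flush with the deck), grows as it swings down into the box about the hinge line along the box's y at the deck edge; stop at 1.35. Open, it is a ramp falling away from the deck edge. A spring shuts it: 0.07 N m at 0, plus 0.14 N m per rad; the cartridge's weight alone does not open it.
- lever_bar (a point): Centre of the freely turning roller bar (12 mm thick, 40 mm long along box y) on top of the flap's thumb lever, a 40 mm wide plate rising from the hinge line, 55 mm from hinge to bar, leaning 55 degrees to the front when shut: bar then at box x = -45, y = 45 mm, 31.5 mm above the deck. Pushing it to +x (2 to 5 N) opens the flap; lever upright at 0.96 rad. Right of box y = 20 mm the way is free.
- cartridge: Spent ink cartridge, black plastic block lying flat on the deck in front of the opening, right of the lever: 50 mm long (its x, roughly along box x), 38 mm wide, 20 mm high, about 50 g, pale label on top. Origin: centre of its underside. Pushed to box +x it slides down the ramp once its middle is past the deck edge and the flap is open about 1 rad.
- pencil_pot: Terracotta pot with pencils, 76 mm diameter, 90 mm high, pencils to about 180 mm, on the desk left of the box; origin at the centre of its underside. Leave alone.
- tape_roll: Roll of clear tape, 54 mm diameter, 19 mm high, lying on the deck strip behind the opening; origin at the centre of its underside. Leave alone.
- dish: Small terracotta dish, 90 mm diameter, 35 mm high, on the desk right of the box; origin at the centre of its underside. Leave alone.
There are look-alikes about, which are no part of the job. What is shaped like the cartridge but red is not meant.

How it is judged (in metres and radians):
On the way, in this order (a step that is already met when the one before it is completed fails the run):
1. the flap is pushed open (at least 0.35 rad) while the cartridge's middle is still on the deck (value of joint flap above 0.35 rad and x of cartridge in the frame of return_box below 0 m and z of cartridge in the frame of return_box above 0.12 m), for 0.05 s.
2. the cartridge passes the deck edge into the opening, the flap still held open (value of joint flap above 0.35 rad and x of cartridge in the frame of return_box above 0.01 m and z of cartridge in the frame of return_box below 0.115 m), for 0.05 s.
At the end, for the whole second after the job is handed in: The cartridge lies at rest inside the box (at least 45 mm below the deck), the flap has closed again (below 0.08 rad), and pot, tape roll and dish are within 20 mm of where they stood (z of cartridge in the frame of return_box between 0 and 0.085 m and x of cartridge in the frame of return_box between -0.16 and 0.145 m and y of cartridge in the frame of return_box between -0.115 and 0.115 m and linear speed of cartridge below 0.03 m/s and value of joint flap below 0.08 rad and distance of each of pencil_pot, tape_roll, dish from where it was at the start of the episode below 0.02 m); the robot touches nothing.
It fails at once if the cartridge is lifted more than 25 mm off the deck (z of cartridge in the frame of return_box above 0.155 m).
It fails at once if the cartridge's middle is on the flap while the flap is shut (below 0.25 rad) (x of cartridge in the frame of return_box above 0.008 m and z of cartridge in the frame of return_box above 0.12 m and value of joint flap below 0.25 rad).
It fails at once if pencil pot, tape roll or dish is moved by more than 20 mm (distance of any of pencil_pot, tape_roll, dish from where it was at the start of the episode above 0.02 m).
It also fails if it takes over 38 s, if anything falls off the work surface, if the arm or the gripper's body presses on something with over 40 N, if the wrist force passes 120 N, or if a joint passes its speed limit or range.

## Working session

There is one attempt and no reset: what is moved stays moved. The work goes in short steps, Python scripts to look and compute and a tool call to move; the robot and the scene stay as the last step left them, time stands still between calls to the robot, and variables do not carry over. Pictures are saved under pics/ and viewed, at most 10 in all, crops included, and the job is handed in when it is done.

Besides the shell and the picture viewer there is one more tool, called after "Call:" as a command line: name --argument value ..., lists and objects as JSON in quotes. apply_moves: Moves the arm, as the interface text tells. Its arguments: {"type":"object","properties":{"targets":{"type":"array","items":{"type":"object","properties":{"dp":{"type":"array","items":{"type":"number"}},"yaw":{"type":"number"}}}},"grip":{"type":"number"},"squeeze":{"type":"number"}},"required":["targets"]}

```bash
mkdir -p pics; cat > h.py <<'E'
import numpy as np,cv2
from plant import get_state,cams,r
def cap(n,f=None):
    c=cams.capture(n)
    if f: cv2.imwrite('pics/'+f,c['image'][:,:,::-1])
    return c
def pts(c):
    z=c['range_z'];v,u=np.indices(z.shape)
    P=np.stack([(u-c['cx'])/c['fx']*z,(v-c['cy'])/c['fy']*z,z],-1)
    W=(P-np.array(c['t']).reshape(3))@np.array(c['R'])
    W[z==0]=np.nan
    return W
E
python3 - <<'E'
from h import *
for n in('top','side'):
    c=cap(n,n+'1.png');np.savez(n+'1.npz',**c)
    print(n,c['fx'],(-np.array(c['R']).T@np.array(c['t']).reshape(3)).round(3))
s=get_state();print(s)
E
```

```text
top 428.03768131012873 [0.463 0.052 1.18 ]
side 392.00145641007344 [0.229 0.697 0.814]
{'time_s': 0.1, 'joints': array([ 9.25363269e+01,  2.05880301e+01,  6.38307318e-01, -1.77405628e-02,
       -7.01360957e+01, -1.65080397e+01]), 'qd': array([-0.04704711, -0.11834002,  0.12122988,  0.14982951, -0.07075188,
       -0.06082116]), 'joint_torque': array([-1.29323849e-03, -5.84163594e+01,  2.93750936e+01,  7.01550364e+00,
        1.01313181e-02, -6.07211655e-05]), 'tcp_pos': array([0.16288681, 0.6546267 , 0.24770301]), 'eef_rot': array([ 1.79912980e+02, -8.39696209e-03, -1.39777469e+01]), 'contact_force': array([0.04757698, 0.0899477 , 0.00906559]), 'moment': array([ 0.05912467, -0.01177077,  0.01221417]), 'gripper_force': 0.0, 'gripper_width': 0.0876123353094229}
```

View pics/top1.png

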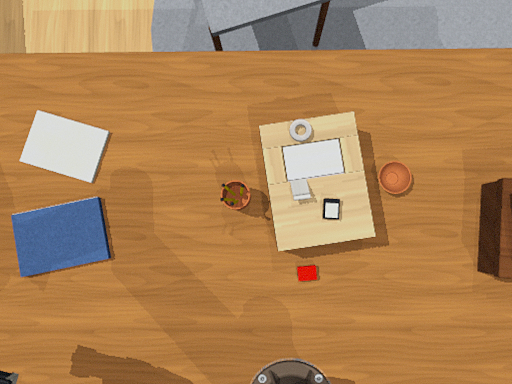

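View pics/side1.png

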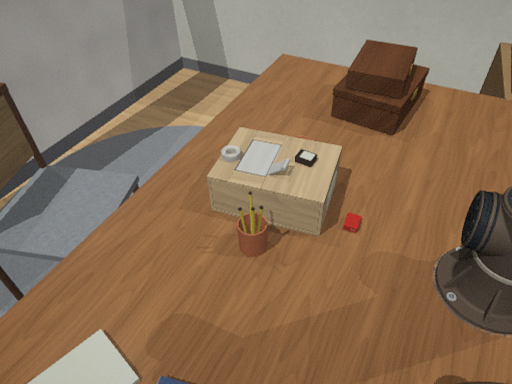

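The top view shows the box deck (corners about (260,125), (354,112), (375,237), (278,250)), the flap at (313,160), the lever at (300,188) and the cartridge at (332,209). The tape is at (301,130), the pot at (236,195) and the dish at (395,178). The red decoy at (307,273) is on the desk. The side view agrees.

```bash
python3 - <<'E'
from h import *
c=dict(np.load('top1.npz'));W=pts(c);im=c['image'].astype(int)
v,u=np.indices(W.shape[:2]);reg=(u>245)&(u<385)&(v>100)&(v<260)
m=reg&(W[...,2]>.12)&(W[...,2]<.14)
P=W[m];print('deckz',np.median(P[:,2]))
def rect(P):return cv2.minAreaRect((P[:,:2]*1000).astype(np.float32))
R=rect(P);print('deck',R,cv2.boxPoints(R))
# rays onto plane
def ray(uv,z):
    uv=np.array(uv,float).reshape(-1,2)
    d=np.c_[(uv[:,0]-c['cx'])/c['fx'],(uv[:,1]-c['cy'])/c['fy'],np.ones(len(uv))]@c['R']
    o=-c['R'].T@c['t'].reshape(3);return o+d*((z-o[2])/d[:,2])[:,None]
# flap: bluish/grey white
fl=reg&(im.min(-1)>170)&((im.max(-1)-im.min(-1))<30)
n,l,st,ce=cv2.connectedComponentsWithStats(fl.astype(np.uint8))
for i in range(1,n):
    if st[i,4]>20:
        q=np.argwhere(l==i)[:,::-1];r_=rect(ray(q,.13));print('white',st[i],r_, np.nanmedian(W[l==i],0))
dk=(reg&(im.max(-1)<60)).astype(np.uint8)
n,l,st,ce=cv2.connectedComponentsWithStats(dk)
for i in range(1,n):
    if st[i,4]>20:
        q=np.argwhere(l==i)[:,::-1];print('dark',st[i],rect(ray(q,.15)),np.nanmedian(W[l==i],0))
hi=reg&(W[...,2]>.145)&(u>285)&(u<320)&(v>172)&(v<208)
print('lever',np.argwhere(hi).min(0),np.argwhere(hi).max(0),W[hi].min(0),W[hi].max(0))
h2=hi&(W[...,2]>.158);print(W[h2].mean(0),rect(W[h2]))
for n,(a,b,d,e) in dict(tape=(285,120,315,142),pot=(215,175,255,212),dish=(376,158,414,197)).items():
    q=W[b:e,a:d].reshape(-1,3);q=q[q[:,2]>(.14 if n=='tape' else .02)];print(n,q.min(0),q.max(0))
E
```

```text
deckz 0.12966455821796016
deck ((583.0916137695312, -63.96488952636719), (315.5006408691406, 240.45321655273438), 8.04466438293457) [[ 410.06854    33.002228]
 [ 443.7188   -205.08475 ]
 [ 756.1147   -160.932   ]
 [ 722.4644     77.15497 ]]
white [290 119  21  21 252] ((711.8490600585938, -26.797367095947266), (49.87571716308594, 50.77468490600586), 89.1571044921875) [ 0.70714627 -0.02568454  0.14851115]
white [ 283  139   61   61 2235] ((610.4652099609375, -60.285438537597656), (134.13897705078125, 139.5790557861328), 8.240412712097168) [ 0.62771635 -0.04606836  0.12999273]
white [325 203  13  15 186] ((509.1492614746094, -99.3353042602539), (29.416370391845703, 34.539180755615234), 88.7409439086914) [ 0.50821762 -0.09666978  0.15011012]
dark [323 199  17  20  89] ((511.9671325683594, -96.07245635986328), (36.99689865112305, 47.81198501586914), 85.40821075439453) [ 0.52973691 -0.09197594  0.14975657]
lever [186 291] [200 309] [ 0.53206413 -0.04294219  0.14510228] [ 0.56754719 -0.00123499  0.17119259]
[ 0.54035114 -0.02378432  0.16500604] ((540.9776611328125, -23.682022094726562), (17.22170066833496, 38.325889587402344), 1.2499464750289917)
tape [ 0.67982128 -0.05002431  0.14000482] [0.73076192 0.001733   0.15336007]
pot [0.51582605 0.10308177 0.02063737] [0.59023979 0.17792584 0.18002696]
dish [ 0.5568408  -0.32963959  0.0200547 ] [ 0.64380715 -0.24123982  0.04085607]
```

```bash
python3 - <<'E'
from h import *
c=dict(np.load('top1.npz'));im=c['image']
g=cv2.resize(im[192:226,316:348],None,fx=8,fy=8,interpolation=cv2.INTER_CUBIC).astype(int)
# wood is yellowish: R-B large; cartridge+label neutral
m=((g[...,0]-g[...,2])<35).astype(np.uint8)
n,l,st,ce=cv2.connectedComponentsWithStats(m);i=1+np.argmax(st[1:,4]);q=np.argwhere(l==i)[:,::-1]
uv=(q+.5)/8-.5+[316,192]
d=np.c_[(uv[:,0]-c['cx'])/c['fx'],(uv[:,1]-c['cy'])/c['fy'],np.ones(len(uv))]@c['R']
o=-c['R'].T@c['t'].reshape(3);P=(o+d*((.15-o[2])/d[:,2])[:,None])[:,:2]*1000
print(st[i],cv2.minAreaRect(P.astype(np.float32)));C=np.cov(P.T);w,V=np.linalg.eigh(C)
print(P.mean(0),np.sqrt(12*w),np.degrees(np.arctan2(V[1],V[0])))
E
```

```text
[   55    53   136   166 20480] ((511.91290283203125, -96.1384506225586), (39.02992630004883, 49.67464065551758), 86.0729751586914)
[511.77419269 -96.34992425] [37.83930277 48.82368868] [-95.7022155 174.2977845]
```

Call:
apply_moves --targets '[{"dp":[0.287,-0.305,0],"yaw":10},{"dp":[0.287,-0.305,0],"yaw":10},{"dp":[0.287,-0.305,0],"yaw":10},{"dp":[0.287,-0.305,0],"yaw":10},{"dp":[0.287,-0.305,0],"yaw":10},{"dp":[0.287,-0.305,0],"yaw":10},{"dp":[0.287,-0.305,0],"yaw":10},{"dp":[0.287,-0.305,0],"yaw":10},{"dp":[0.287,-0.305,0],"yaw":10},{"dp":[0.287,-0.305,0],"yaw":10},{"dp":[0.287,-0.305,0],"yaw":10},{"dp":[0.287,-0.305,0],"yaw":10},{"dp":[0.287,-0.305,0],"yaw":10}]' --grip -0.02

```text
time_s: 1.18
tcp_pos: [0.45, 0.3497, 0.2483]
eef_rot: [180.0, 0.0, -4.1]
contact_force: [-0.4, -0.2, 0.7]
gripper_width: 0.0446
gripper_force: 0.0
```

Call:
apply_moves --targets '[{"dp":[0.02,-0.417,0],"yaw":-1},{"dp":[0.02,-0.417,0],"yaw":-1},{"dp":[0.02,-0.417,0],"yaw":-1},{"dp":[0.02,-0.417,0],"yaw":-1},{"dp":[0.02,-0.417,0],"yaw":-1},{"dp":[0.02,-0.417,0],"yaw":-1},{"dp":[0.02,-0.417,0],"yaw":-1},{"dp":[0.02,-0.417,0],"yaw":-1},{"dp":[0.02,-0.417,0],"yaw":-1},{"dp":[0.02,-0.417,0],"yaw":-1},{"dp":[0.02,-0.417,0],"yaw":-1},{"dp":[0.02,-0.417,0],"yaw":-1},{"dp":[0.02,-0.417,-0.03],"yaw":-1},{"dp":[0.02,-0.417,-0.06],"yaw":-1},{"dp":[0.02,-0.417,-0.06],"yaw":-1}]'

```text
time_s: 2.43
tcp_pos: [0.4669, -0.0654, 0.1839]
eef_rot: [180.0, 0.4, -4.9]
contact_force: [-1.7, -0.1, -1.1]
gripper_width: 0.0449
gripper_force: 0.0
```

```bash
python3 - <<'E'
from h import *
c=cap('side');i=c['image'][100:260,180:380]
cv2.imwrite('pics/s2.png',cv2.resize(i,None,fx=3.5,fy=3.5,interpolation=cv2.INTER_CUBIC)[:,:,::-1])
E
```

```text
(no output)
```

View pics/s2.png

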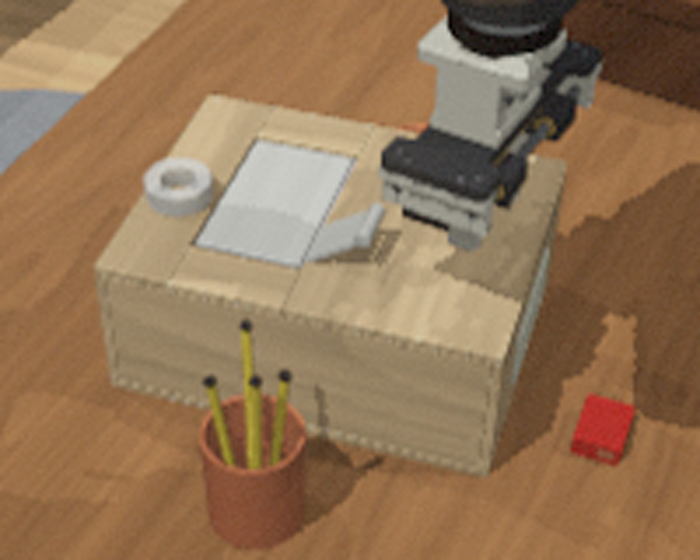

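The left finger's tip is at (465,235), in front of the lever bar at (370,225). The cartridge is mostly hidden behind it at about (425,220), and the fingers are clear of both.

Call:
apply_moves --targets '[{"dp":[0,0,-0.015],"yaw":0},{"dp":[0,0,-0.028],"yaw":0},{"dp":[0,0,-0.028],"yaw":0},{"dp":[0,0,-0.028],"yaw":0},{"dp":[0,0,-0.028],"yaw":0}]'

```text
time_s: 2.9
tcp_pos: [0.471, -0.0662, 0.1622]
eef_rot: [-180.0, -0.1, -4.9]
contact_force: [0.2, 0.4, -0.2]
gripper_width: 0.0448
gripper_force: 0.0
```

Call:
apply_moves --targets '[{"dp":[0,0,-0.004],"yaw":0},{"dp":[0.005,0.0007,-0.004],"yaw":0},{"dp":[0.01,0.0014,-0.004],"yaw":0},{"dp":[0.015,0.0021,-0.004],"yaw":0},{"dp":[0.02,0.0028,-0.004],"yaw":0},{"dp":[0.025,0.0035,-0.004],"yaw":0},{"dp":[0.03,0.0042,-0.004],"yaw":0},{"dp":[0.035,0.0049,-0.004],"yaw":0},{"dp":[0.04,0.0056,-0.004],"yaw":0},{"dp":[0.045,0.0063,-0.004],"yaw":0},{"dp":[0.045,0.0063,-0.004],"yaw":0}]'

```text
time_s: 3.82
tcp_pos: [0.5161, -0.0605, 0.1565]
eef_rot: [180.0, -0.0, -5.0]
contact_force: [0.3, 0.1, 0.1]
gripper_width: 0.0449
gripper_force: 0.0
```

```bash
python3 - <<'E'
from h import *
a=cap('side')['image'][110:220,200:360];b=cap('top')['image'][100:260,240:400]
a=cv2.resize(a,(480,330),interpolation=cv2.INTER_CUBIC);b=cv2.resize(b,(320,320),interpolation=cv2.INTER_CUBIC)
cv2.imwrite('pics/s3.png',np.hstack([a[:320],b])[:,:,::-1])
E
```

```text
(no output)
```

View pics/s3.png

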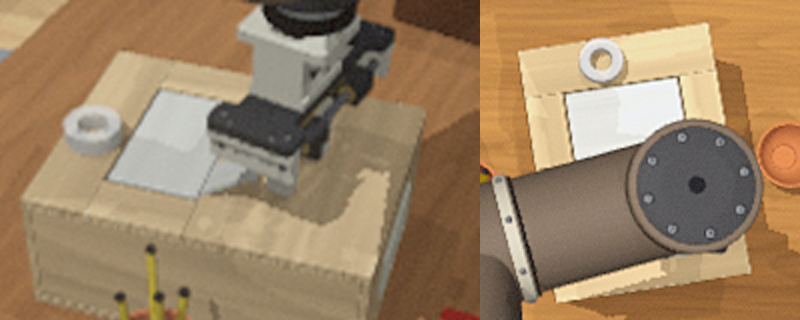

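The left finger, at (280,185) in the side half, is about to touch the lever bar. The cartridge is hidden behind the gripper. I'll push on along the box's x.

Call:
apply_moves --targets '[{"dp":[0.005,0.0007,0],"yaw":0},{"dp":[0.01,0.0014,0],"yaw":0},{"dp":[0.015,0.0021,0],"yaw":0},{"dp":[0.02,0.0028,0],"yaw":0},{"dp":[0.025,0.0035,0],"yaw":0},{"dp":[0.025,0.0035,0],"yaw":0}]'

```text
time_s: 4.42
tcp_pos: [0.5409, -0.057, 0.1564]
eef_rot: [180.0, 0.0, -5.0]
contact_force: [-1.8, 0.5, -0.2]
gripper_width: 0.0446
gripper_force: 1.2
```

```bash
python3 - <<'E'
from h import *
a=cap('side')['image'][110:220,200:360]
a=cv2.resize(a,(640,440),interpolation=cv2.INTER_CUBIC)
cv2.imwrite('pics/s4.png',a[:,:,::-1])
E
```

```text
(no output)
```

View pics/s4.png

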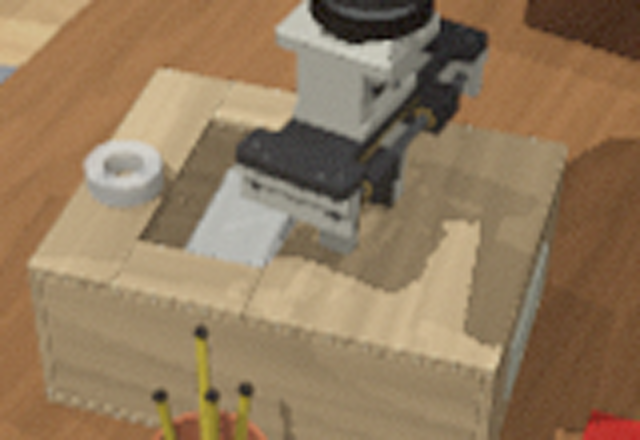

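The flap is hanging open at (240,215), at roughly 0.5 rad. The cartridge should be about 20 mm before the edge.

Call:
apply_moves --targets '[{"dp":[0.004,0.0006,0],"yaw":0},{"dp":[0.008,0.0011,0],"yaw":0},{"dp":[0.012,0.0017,0],"yaw":0},{"dp":[0.016,0.0022,0],"yaw":0},{"dp":[0.02,0.0028,0],"yaw":0},{"dp":[0.024,0.0034,0],"yaw":0},{"dp":[0.027,0.0038,0],"yaw":0},{"dp":[0.027,0.0038,0],"yaw":0}]'

```text
time_s: 5.13
tcp_pos: [0.5675, -0.0533, 0.1564]
eef_rot: [180.0, 0.0, -5.0]
contact_force: [-4.0, 0.5, 0.2]
gripper_width: 0.0449
gripper_force: 1.8
```

```bash
python3 - <<'E'
from h import *
a=cap('side')['image'][110:220,200:360];b=cap('top')['image'][100:260,240:400]
a=cv2.resize(a,(480,330),interpolation=cv2.INTER_CUBIC);b=cv2.resize(b,(320,320),interpolation=cv2.INTER_CUBIC)
cv2.imwrite('pics/s5.png',np.hstack([a[:320],b])[:,:,::-1])
E
```

```text
(no output)
```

View pics/s5.png

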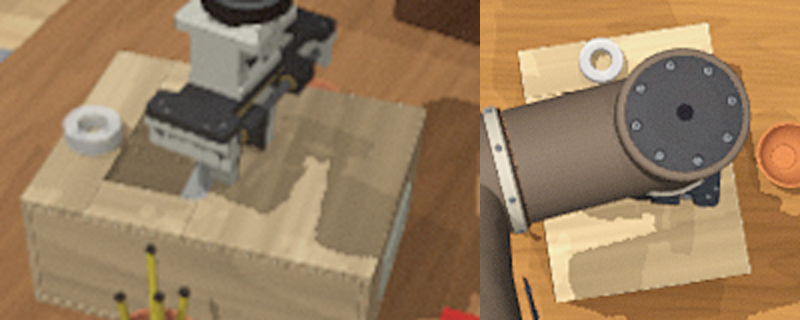

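The flap is now near 1 rad, with only its edge visible at (200,180). The cartridge is at the edge under the gripper. I'll swing the right finger forward about the lever finger.

Call:
apply_moves --targets '[{"dp":[0.003,0,0],"yaw":3},{"dp":[0.0046,0,0],"yaw":6},{"dp":[0.0064,0.0001,0],"yaw":9.5},{"dp":[0.0082,0.0003,0],"yaw":12.5},{"dp":[0.01,0.0005,0],"yaw":16},{"dp":[0.0117,0.0009,0],"yaw":19},{"dp":[0.0135,0.0014,0],"yaw":22},{"dp":[0.0152,0.0019,0],"yaw":25},{"dp":[0.0152,0.0019,0],"yaw":25},{"dp":[0.0152,0.0019,0],"yaw":25},{"dp":[0.0152,0.0019,0],"yaw":25}]'

```text
time_s: 6.15
tcp_pos: [0.5819, -0.0518, 0.1566]
eef_rot: [180.0, 0.0, 19.9]
contact_force: [-3.3, -3.1, -0.0]
gripper_width: 0.0446
gripper_force: 1.8
```

```bash
python3 - <<'E'
from h import *
a=cap('side')['image'][110:220,200:360];b=cap('top')['image'][100:260,240:400]
a=cv2.resize(a,(480,330),interpolation=cv2.INTER_CUBIC);b=cv2.resize(b,(320,320),interpolation=cv2.INTER_CUBIC)
cv2.imwrite('pics/s6.png',np.hstack([a[:320],b])[:,:,::-1])
E
```

```text
(no output)
```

View pics/s6.png

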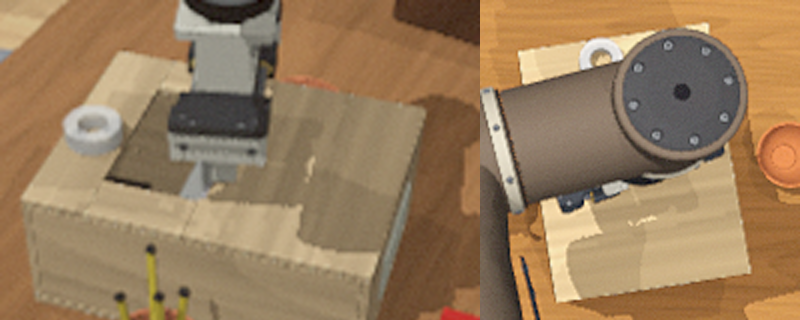

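A dark shape has appeared inside the opening at (130,182) in the side half, probably the cartridge on the floor. I'll check its depth.

```bash
python3 - <<'E'
from h import *
c=cap('side');W=pts(c);O=np.array([.5905,-.0629,0]);a=np.radians(8.04)
B=(W-O)@np.array([[np.cos(a),-np.sin(a),0],[np.sin(a),np.cos(a),0],[0,0,1]])
im=c['image'];m=(im.max(-1)<50)
m[:, :]&=(B[...,2]<.125)&(B[...,0]>-.05)&(B[...,0]<.15)&(abs(B[...,1])<.12)
print(m.sum(),np.argwhere(m).mean(0),B[m].round(3)[::5])
E
```

```text
10 [170.5 242.5] [[ 0.135 -0.039  0.032]
 [ 0.109 -0.04   0.029]]
```

The dark points lie at box z ≈ 0.03 and x ≈ 0.11–0.135, which matches the top of the cartridge lying on the floor. I'll back off so the flap can close.

Call:
apply_moves --targets '[{"dp":[-0.006,-0.0008,0],"yaw":0},{"dp":[-0.013,-0.0018,0],"yaw":0},{"dp":[-0.02,-0.0028,0],"yaw":0},{"dp":[-0.027,-0.0038,0],"yaw":0},{"dp":[-0.034,-0.0048,0],"yaw":0},{"dp":[-0.041,-0.0058,0],"yaw":0},{"dp":[-0.048,-0.0068,0],"yaw":0},{"dp":[-0.055,-0.0077,0],"yaw":0},{"dp":[-0.062,-0.0087,0],"yaw":0},{"dp":[-0.069,-0.0097,0],"yaw":0},{"dp":[-0.076,-0.0107,0],"yaw":0},{"dp":[-0.085,-0.012,0],"yaw":0},{"dp":[-0.085,-0.012,0],"yaw":0},{"dp":[-0.085,-0.012,0.04],"yaw":0},{"dp":[-0.085,-0.012,0.08],"yaw":0},{"dp":[-0.12,-0.012,0.11],"yaw":0},{"dp":[-0.13,-0.012,0.11],"yaw":0},{"dp":[-0.13,-0.012,0.11],"yaw":0}]'

```text
time_s: 7.8
tcp_pos: [0.4511, -0.0634, 0.2692]
eef_rot: [180.0, -0.3, 20.0]
contact_force: [0.3, -0.4, -0.6]
gripper_width: 0.0444
gripper_force: 0.0
```

```bash
python3 - <<'E'
from h import *
a=cap('side')['image'][110:220,200:360];b=cap('top')['image'][100:260,240:400]
a=cv2.resize(a,(480,330),interpolation=cv2.INTER_CUBIC);b=cv2.resize(b,(320,320),interpolation=cv2.INTER_CUBIC)
cv2.imwrite('pics/s7.png',np.hstack([a[:320],b])[:,:,::-1])
c=cams.capture('side');W=pts(c);s=W[145:170,240:275].reshape(-1,3);print(np.nanmedian(s,0),get_state()['contact_force'])
E
```

```text
[ 0.63859072 -0.0526211   0.1320305 ] [ 0.48156858 -0.17826824 -0.31716319]
```

View pics/s7.png

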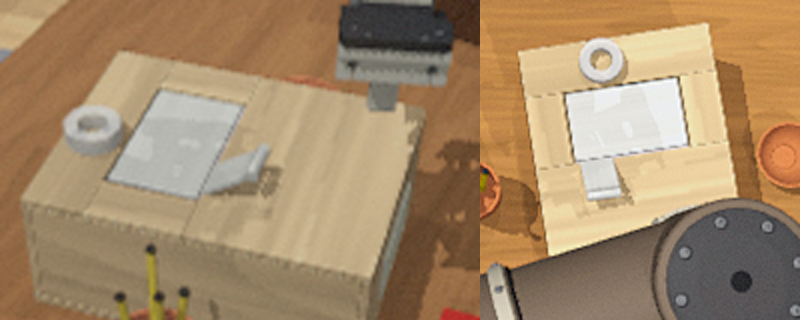

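The flap is shut flush at (175,145), the cartridge is no longer on the visible part of the deck, and the tape, pot and dish are where they were. The arm is clear, so I'll hand in.

```bash
python3 -c "
from h import *
print(r.close_job())"
```

```text
the job is handed in; nothing more can be done
None
```

The job is handed in: the last pictures show the flap closed again with the pot, tape roll and dish unmoved, and depth readings put the cartridge on the box floor, but no verdict was returned.

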